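Hang the bottle caddy on the reagent rack and stock it

TASK

Hang the blue bottle caddy on the screw in the end panel of the reagent rack: pass the round part of its keyhole over the screw head, then slide it down, holding on to it, until the screw is fully home in the narrow slot, and let go. Then put the yellow-capped dropper bottle into the caddy's pocket, keeping it upright and setting it down rather than dropping it. Leave the pink-capped bottle, the beaker and the flask beside them where they stand.

Things in the scene. Friction and masses are not known exactly. Their poses are not given: they have to be found in the camera images.
- screw: Dark steel hanging screw sticking level out of the rack's upright white end panel, 165 to 190 mm above the bench, fixed. Head 16 mm wide, 5 mm thick; shank 7 mm thick, 8 mm free between panel face and head, so the head's front is 13 mm out. Origin: on the screw's axis in the panel's face. x: level, into the panel (the screw points along -x); y: level along the panel; z up.
- rack: White bench reagent rack on the right, 300 mm long, 260 wide, 345 high, fixed, stock bottles inside. Origin: on the bench at the middle of the end panel's outer face (the face with the screw, reaching 130 mm either way along y). x: level, into the rack; z up.
- shelf_edge (a point): Middle of the free edge of the rack's clear glass top shelf (8 mm thick, underside 345 mm above the bench), which juts 70 mm past the panel over the screw and is 280 mm long along the panel. A gripper cannot come straight down there: it must lean in under it, 30 to 45 degrees from vertical.
- caddy: Blue painted steel caddy, loose, 0.13 to 0.25 kg, standing upright: an open-topped pocket with a taller flat back plate. Origin: underside, below the pocket's middle; x: level, from pocket to back plate; z up. Plate 60 mm wide, 128 high, x from 30 to 35 mm, with a keyhole through it on its centre line. Pocket 60 mm wide (y), 45 high, front face at x = -33 mm; inside 54 x 60 mm, walls 3 mm, floor 4 mm.
- caddy_grip (a point): Middle of the pocket, 27 mm above the caddy's underside (0, 0, 27 mm in its frame): a good grasp is across the 60 mm width here, on the pocket's two outer side walls, at y = -30 and 30 mm.
- keyhole (a point): Centre of the round part of the caddy's keyhole (26 mm in diameter), on the back face of the plate: at (35, 0, 85) mm in the caddy's frame. From it a slot 10 mm wide runs straight up and ends 110.5 mm above the underside.
- slot_end (a point): Where the screw's axis lies when the caddy hangs home, on the back face of the plate: at (35, 0, 107) mm in the caddy's frame, 22 mm above the round part's centre.
- pocket (a point): Middle of the pocket's floor, at (0, 0, 4) mm in the caddy's frame.
- bottle: White dropper bottle with a yellow pointed cap, loose, 0.08 to 0.15 kg, standing upright on the bench: round body 38 mm in diameter and 92 mm high, shoulder to 102 mm, cap narrowing from 24 mm to a tip at 136 mm. Origin: centre of its underside; z up. Gripped about 76 mm up its body, the fingers stay clear of the pocket's rim.
- pink_bottle: A like bottle with a pink cap; leave it where it is. Origin: centre of its underside.
- beaker_b: Empty glass beaker, 68 mm in diameter, 90 mm high, on the bench; leave it where it is. Origin: centre of its underside.
- flask: Stoppered glass flask with a long neck, 72 mm across, 172 mm high; leave it where it is. Origin: centre of its underside.

How it is judged (in metres and radians):
On the way, in this order (a step that is already met when the one before it is completed fails the run):
1. the round part of the keyhole is over the screw head (head through the plate) (x of keyhole in the frame of screw between -0.007 and 0.002 m and y of keyhole in the frame of screw between -0.008 and 0.008 m and z of keyhole in the frame of screw between -0.008 and 0.008 m), for 0.05 s.
2. the caddy hangs with the screw home in the narrow slot and has been let go (x of slot_end in the frame of screw between -0.006 and 0.002 m and y of slot_end in the frame of screw between -0.004 and 0.004 m and z of slot_end in the frame of screw between -0.004 and 0.004 m and angle between caddy's own z axis and vertical below 0.14 rad and contact force between the fingers and caddy below 0.2 N), for 0.3 s.
At the end, for the whole second after the job is handed in: The caddy hangs on the screw: the slot's end within 4 mm of the screw's axis, the plate's back within 6 mm of the panel, the caddy upright within 8 degrees and resting on the screw; the yellow-capped bottle stands on the pocket's floor, upright within 14 degrees; both at rest (x of slot_end in the frame of screw between -0.006 and 0.002 m and y of slot_end in the frame of screw between -0.004 and 0.004 m and z of slot_end in the frame of screw between -0.004 and 0.004 m and angle between caddy's own z axis and vertical below 0.14 rad and x of bottle in the frame of pocket between -0.018 and 0.018 m and y of bottle in the frame of pocket between -0.014 and 0.014 m and z of bottle in the frame of pocket between -0.004 and 0.006 m and angle between bottle's own z axis and vertical below 0.25 rad and linear speed of each of caddy, bottle below 0.03 m/s and contact force between caddy and screw above 0.3 N); the robot touches nothing.
It fails at once if the pink-capped bottle, the beaker or the flask is shifted by more than 25 mm (distance of any of pink_bottle, beaker_b, flask from where it was at the start of the episode above 0.025 m).
It fails at once if the yellow-capped bottle is tipped more than 35 degrees (angle between bottle's own z axis and vertical above 0.61 rad).
It fails at once if the bottle is dropped (falls freely faster than 0.5 m/s) (contact force between the fingers and bottle below 0.05 N and linear speed of bottle above 0.5 m/s).
It fails at once if the caddy is dropped (falls freely faster than 0.4 m/s) (contact force between the fingers and caddy below 0.05 N and linear speed of caddy above 0.4 m/s).
It also fails if it takes over 64 s, if anything falls off the work surface, if the arm or the gripper's body presses on something with over 40 N, if the wrist force passes 120 N, or if a joint passes its speed limit or range.

ROBOT

A 6-joint arm with a two-finger parallel gripper is mounted at the origin on the work surface. World frame = base frame: x ahead of the robot, y to its left, z up, the work surface at z = 0. Lengths are in mm, angles in degrees, forces in N, time in s.
With the tool pointing down it reaches from about 400 to 925 mm from the base axis. Payload 3.4 kg.
Tool frame: the origin (TCP) lies at the very end of the fingers, on their centre line; the grasp point (between the pads) lies 19 mm behind it (env.tcp_to_grasp is the distance from the TCP to the grasp point, in mm); z points along the fingers, x is the direction in which the jaws open and shut, and the axes are right-handed (so a half turn about z gives the same grasp; the last joint's range is limited). The gripper opens to 85 mm and grips with 20 to 120 N. Pads are 22 mm wide; open, the fingers measure 114 mm over their backs; the gripper's body (76 mm by 85 mm) begins 54 mm behind the grasp point. The pads swing forward as they close: fully open they stand 13 mm farther back than shut.
Start: joints at [65.632, 17.578, 86.31, -0, 76.112, -4.211], TCP at [198.161, 539.781, 231.305] pointing down, gripper open.
Joint ranges: [-179.03, 179.03], [-60, 130.46], [8.19, 133.38], [-81.62, 261.62], [5.75, 156.47], [-153.77, 153.77]. Speed limits (degrees/s): [147.25, 147.25, 180, 180, 180, 180].

INTERFACE

Orientations are given as a 3x3 rotation matrix whose columns are the frame's x, y, z axes.
In Python, from workcell import env gives the robot as it stands. Calls block until the motion is done:
- env.goto(position, orientation): joint-space move of the TCP to a pose.
- env.movel(position, frame=None, max_speed=150, force_limit=None): straight line of the TCP; frame=None keeps the orientation; max_speed is the mean speed in mm/s. With force_limit (N) it stops when the force on the tool has changed by that much, and returns True; else False.
- env.set_joints(angles): joint-space move.
- env.open_gripper() and env.grab(f_grip=None): open the fingers fully, or close them until they stop; f_grip is the grip in N (None keeps the last).
- env.sleep(seconds).
- env.solve_ik(position, orientation): joint angles nearest the present ones, or None.
- env.get_image(name): name is "scene" or "top" or "wrist"; returns the picture (420x560x3 uint8, blue, green, red); there is no depth.
- env.calibration(name): a dict with "mtx" (3x3 intrinsics, pixels), "world_from_camera" (4x4, takes a point from camera to world coordinates). Camera axes: x right, y up, looking along -z (the intrinsics and any distortion apply to the point x, -y, -z); pixel columns grow to the right and rows downward; lengths in mm; the calibration is good to about 2 mm. A picture is of the moment at which its call begins: read the wrist's pose just before it. calibration takes no time and is no camera call; for the wrist camera it gives the pose at the moment of the call.
A pose or a line that the arm cannot do raises env.PlanningError and nothing moves.
- env.sign_off(): hands the job in, once; it reports no verdict.
Readings, each from a call of its own:
- env.read_clock(): time.
- env.read_q(): joint angles.
- env.read_qvel(): joint speeds.
- env.read_joint_torque(): joint torques, N m.
- env.read_tcp_pos(): TCP position.
- env.read_orientation(): TCP orientation.
- env.read_contact_force(): force on the tool from outside, world axes, zero at the start.
- env.read_ft_torque(): the same for the moment, N m.
- env.read_grip_width(): finger opening in mm.
Only numpy, scipy, OpenCV 4.12 (cv2) and the standard library are available. Lean on these libraries where they do the work, as an engineer would, in place of code of your own. Each camera call takes 0.05 s, during which the arm holds its last target. There are 200 camera calls.

## Working session

There is one attempt and no reset: what is moved stays moved. The work goes in short steps, each a Python script; the robot and the scene stay as the last script left them, time stands still between calls to the robot, and variables do not carry over. Pictures are saved under pics/ and viewed, about 8 in all and at most 12, crops included, and the job is handed in when it is done.

```bash
mkdir -p pics; ls; python3 - <<'E'
from workcell import env
import cv2,numpy as np
for n in("scene","top","wrist"):
    cv2.imwrite(f"pics/{n}0.png",env.get_image(n))
    c=env.calibration(n);print(n,c["mtx"].round(1).tolist(),c["world_from_camera"].round(3).tolist(),[k for k in c])
print(env.read_clock())
a=cv2.imread("pics/scene0.png")
E
```

```text
pics
scene [[379.0, 0.0, 273.4], [0.0, 379.0, 209.6], [0.0, 0.0, 1.0]] [[0.493, -0.615, 0.616, 1067.31], [0.87, 0.351, -0.346, -278.903], [-0.003, 0.706, 0.708, 752.027], [0.0, 0.0, 0.0, 1.0]] ['mtx', 'world_from_camera']
top [[494.6, 0.0, 281.0], [0.0, 494.6, 205.4], [0.0, 0.0, 1.0]] [[0.007, 0.996, -0.088, 504.585], [-1.0, 0.005, -0.024, -42.826], [-0.023, 0.088, 0.996, 1230.83], [0.0, 0.0, 0.0, 1.0]] ['mtx', 'world_from_camera']
wrist [[358.7, 0.0, 275.1], [0.0, 358.7, 213.0], [0.0, 0.0, 1.0]] [[0.346, -0.902, -0.258, 131.877], [0.938, 0.332, 0.096, 563.99], [-0.001, -0.275, 0.962, 374.054], [0.0, 0.0, 0.0, 1.0]] ['mtx', 'world_from_camera']
0.15
```

View pics/scene0.png

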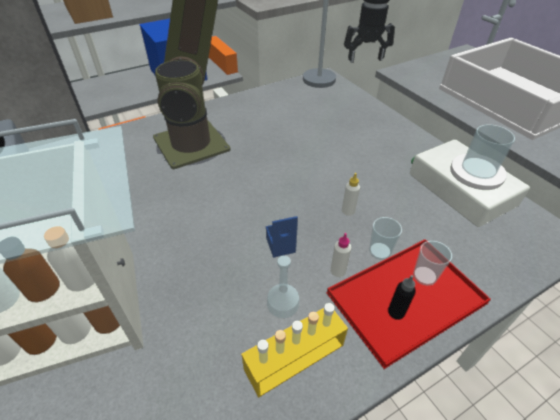

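View pics/top0.png

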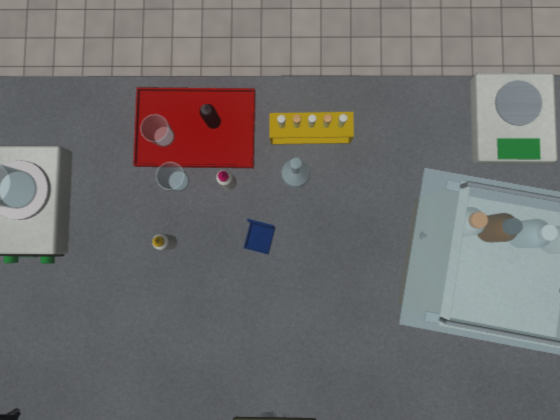

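The scene picture shows the screw at about (122,262), the caddy at (283,235), the yellow bottle at (351,195) and the pink bottle at (341,255). In the top view the screw is near (423,235), the caddy (260,237), yellow (161,242), pink (224,178) and flask (295,172). I need closer crops.

```bash
python3 - <<'E'
import cv2,numpy as np
s=cv2.imread("pics/scene0.png");t=cv2.imread("pics/top0.png")
def crop(im,u,v,w,h,k):
    c=cv2.resize(im[v:v+h,u:u+w],None,fx=k,fy=k,interpolation=cv2.INTER_CUBIC)
    for i in range(0,w,10):
        L=k*2 if i%50 else k*3; cv2.line(c,(i*k,0),(i*k,L if (u+i)%50==0 else k),(0,255,255),1)
        if (u+i)%20==0: cv2.putText(c,str(u+i),(i*k+1,20),0,.35,(0,255,0),1)
    for j in range(0,h,10):
        cv2.line(c,(0,j*k),(k,j*k),(0,255,255),1)
        if (v+j)%20==0: cv2.putText(c,str(v+j),(8,j*k+4),0,.35,(0,255,0),1)
    return c
A=crop(s,90,220,80,60,5); B=crop(s,250,200,80,60,5); C=crop(t,220,200,80,60,5); D=crop(t,390,200,80,60,5)
cv2.imwrite("pics/c1.png",np.vstack([np.hstack([A,B]),np.hstack([C,D])]))
A=crop(s,320,160,80,120,5); C=crop(t,140,210,80,60,5);D=crop(t,190,150,80,60,5)
cv2.imwrite("pics/c2.png",np.hstack([A,np.vstack([C,D])]))
E
```

```text
(no output)
```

View pics/c1.png

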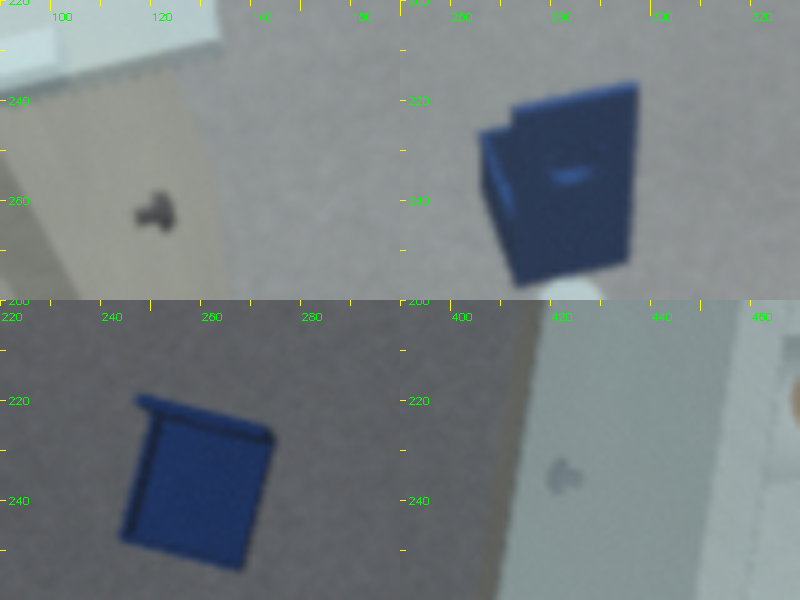

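View pics/c2.png

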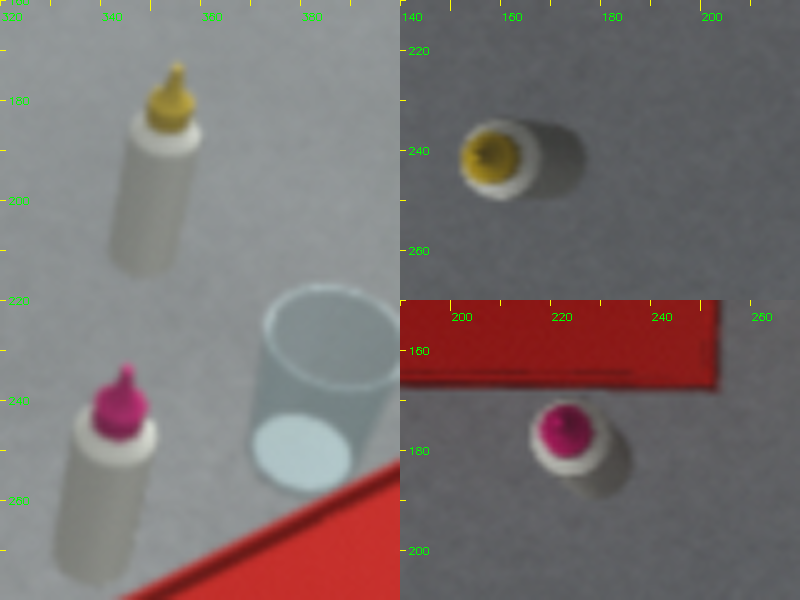

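```bash
cat > h.py <<'E'
import numpy as np, cv2
from workcell import env
CAL={n:env.calibration(n) for n in("scene","top")}
def ray(c,uv):
    K,W=c["mtx"],c["world_from_camera"]
    d=np.array([(uv[0]-K[0,2])/K[0,0],-(uv[1]-K[1,2])/K[1,1],-1.])
    d=W[:3,:3]@d; return W[:3,3],d/np.linalg.norm(d)
def tri(*obs):
    A=np.zeros((3,3));b=np.zeros(3)
    for c,uv in obs:
        o,d=ray(c,uv);P=np.eye(3)-np.outer(d,d);A+=P;b+=P@o
    p=np.linalg.solve(A,b)
    r=[np.linalg.norm((np.eye(3)-np.outer(ray(c,uv)[1],ray(c,uv)[1]))@(p-ray(c,uv)[0])) for c,uv in obs]
    return p,max(r)
def atz(c,uv,z):
    o,d=ray(c,uv);return o+d*(z-o[2])/d[2]
def proj(c,p):
    W,K=c["world_from_camera"],c["mtx"];q=W[:3,:3].T@(np.asarray(p)-W[:3,3]);q=K@np.array([q[0],-q[1],-q[2]]);return q[:2]/q[2]
def px(x,y,u0,v0,k=5): return (u0+(x+.5)/k-.5,v0+(y+.5)/k-.5)
E
python3 - <<'E'
from h import *
np.set_printoptions(precision=1,suppress=True)
S,T=CAL["scene"],CAL["top"]
B=lambda x,y:px(x-400,y,250,200);C=lambda x,y:px(x,y-300,220,200)
A=lambda x,y:px(x,y,90,220);D=lambda x,y:px(x-400,y-300,390,200)
print("plateTL(y+)",tri((S,B(638,82)),(T,C(137,394))),"other",tri((S,B(512,107)),(T,C(272,428))))
for n,p in(("R",(628,262)),("L",(517,287))):print("plate bottom",n,atz(S,B(*p),0))
print("rim front",atz(T,C(122,540),45),atz(T,C(242,570),45))
print("head",tri((S,A(165,211)),(T,D(558,476))))
print("panel pts scene",)
print("tip",tri((S,px(178,65,320,160)),(T,px(85,153,140,210))))
print("body",atz(T,px(101,160,140,210),95),atz(S,px(144,258,320,160),0), "pink",atz(T,px(569-400,436-300,190,150),95),atz(S,px(97,563,320,160),0))
# shelf edge top view
print("shelf",atz(T,(425,170),353),atz(T,(401,324),353))
print("flask",atz(T,(295,172),30))
print(env.read_orientation())
E
```

```text
plateTL(y+) (array([572.6,  59.7, 132.4]), np.float64(1.2315748216608173)) other (array([558.3,   0.6, 133.7]), np.float64(2.583863563112322))
plate bottom R [571.9  62.1   0. ]
plate bottom L [557.9   5.7   0. ]
rim front [507.4  72.9  45. ] [493.5  15.3  45. ]
head (array([ 537.3, -315.8,  166.9]), np.float64(1.749470701374001))
panel pts scene
tip (array([523.7, 259.6, 142.4]), np.float64(2.9442547805713817))
body [519.7 262.6  95. ] [522.4 267.3   0. ] pink [670.8 118.3  95. ] [676.5 121.    0. ]
shelf [ 646.6 -278.3  353. ] [ 376.4 -231.9  353. ]
flask [692.9 -48.3  30. ]
[[ 0.3  0.9 -0. ]
 [ 0.9 -0.3 -0. ]
 [-0.  -0.  -1. ]]
```

```bash
cat >> h.py <<'E'
def fr(yaw): # z-up frame with x at yaw
    a=np.radians(yaw);return np.array([[np.cos(a),-np.sin(a),0],[np.sin(a),np.cos(a),0],[0,0,1.]])
def tool(yaw,t,flip=False):
    t=np.radians(t);s,c=np.sin(t),np.cos(t)
    z=np.array([s,0,-c]);y=np.array([c,0,s])*(-1 if flip else 1)
    return fr(yaw)@np.column_stack([np.cross(y,z),y,z])
E
python3 - <<'E'
from h import *
np.set_printoptions(precision=0,suppress=True)
cp=np.array([532,38.5,0]);sp=np.array([535.5,-326,167])
def tcp(o,yaw,t,p): return o+fr(yaw)@np.array(p)+19*tool(yaw,t)[:,2]
for t in(32,38,44):
  for f in(0,1):
    print(t,f)
    for n,o,yaw,p in(("pick",cp,-13.8,(0,0,27)),("pre",cp,-13.8,(-90,0,130)),("hang",sp,-99.5,(-37,0,-58)),("hangpre",sp,-99.5,(-80,0,-58)),("low",sp,-99.5,(-37,0,-80)),("v1",sp,-99.5,(-75,-50,105)),("v2",sp,-99.5,(-75,50,65))):
      q=env.solve_ik(tcp(o,yaw,t,p),tool(yaw,t,f)); print("  ",n,q if q is None else np.array(q))
E
```

```text
32 0
   pick [  7.  30. 131. 226.  15.  63.]
   pre [ 13.  11. 133. -62.  16.  -6.]
   hang [-15.  30.  99. -40.  56.  19.]
   hangpre [-10.  30.  98. -39.  58.  22.]
   low [-15.  32. 100. -41.  54.  21.]
   v1 [-11.  16.  94. -34.  73.  10.]
   v2 [-11.  25.  85. -34.  72.  10.]
32 1
   pick [   7.   30.  131.  226.   15. -117.]
   pre None
   hang None
   hangpre None
   low None
   v1 None
   v2 None
38 0
   pick None
   pre None
   hang [-12.  32. 100. -47.  58.  27.]
   hangpre [ -7.  32.  99. -45.  60.  29.]
   low [-12.  33. 100. -48.  56.  29.]
   v1 [ -8.  17.  95. -40.  73.  16.]
   v2 [ -8.  27.  86. -40.  73.  15.]
38 1
   pick None
   pre None
   hang [ -12.   32.  100.  -47.   58. -153.]
   hangpre [  -7.   32.   99.  -45.   60. -151.]
   low [ -12.   33.  100.  -48.   56. -151.]
   v1 None
   v2 None
44 0
   pick None
   pre None
   hang [ -9.  34. 100. -53.  60.  34.]
   hangpre [ -5.  34. 100. -51.  63.  36.]
   low [ -9.  36. 101. -54.  59.  37.]
   v1 [ -5.  19.  97. -46.  75.  22.]
   v2 [ -5.  28.  87. -46.  75.  21.]
44 1
   pick None
   pre None
   hang [  -9.   34.  100.  -53.   60. -146.]
   hangpre [  -5.   34.  100.  -51.   63. -144.]
   low [  -9.   36.  101.  -54.   59. -143.]
   v1 None
   v2 None
```

```bash
cat >> h.py <<'E'
def tcp(o,yaw,t,p): return np.asarray(o,float)+fr(yaw)@np.array(p,float)+19*tool(yaw,t)[:,2]
E
python3 - <<'E'
from h import *
np.set_printoptions(precision=0,suppress=True)
cp=np.array([532,38.5,0]);pl=np.array([560,-140,0])
for t in(10,13,16):
    for n,o,yaw,p in(("pick",cp,-13.8,(-8,0,27)),("up",cp,-13.8,(-8,0,87)),("pre",cp,-13.8,(-25,0,150)),("back",cp,-13.8,(-60,0,150)),("place",pl,-99.5,(-8,0,27)),("placeup",pl,-99.5,(-8,0,87)),("placeout",pl,-99.5,(-20,0,150))):
      q=env.solve_ik(tcp(o,yaw,t,p),tool(yaw,t)); print(t,"  ",n,q if q is None else np.array(q))
t=36
for n,p in(("regrasp",(0,0,27)),("re up",(0,0,120)),("re pre",(-80,0,120)),("view",(-40,0,110)),("view",(-40,40,110))):
  q=env.solve_ik(tcp(pl,-99.5,t,p),tool(-99.5,t)); print(n,q if q is None else np.array(q))
for yaw in (-99.5,-60,-130):
 for z in (76,160):
  q=env.solve_ik(tcp((521,264,0),yaw,t,(0,0,z)),tool(yaw,t)); print("bottle",yaw,z,q if q is None else np.array(q))
E
```

```text
10    pick [  2.  27. 115.  -5.  29. -70.]
10    up [  2.  21. 111.  -4.  38. -71.]
10    pre [  2.  15. 109.  -4.  47. -72.]
10    back [  3.  12. 112.  -4.  46. -70.]
10    place [-11.  32. 101. -14.  47.   7.]
10    placeup [-11.  28.  98. -12.  55.   5.]
10    placeout [-10.  23.  94. -11.  63.   5.]
13    pick [  2.  27. 117.  -9.  24. -66.]
13    up [  2.  20. 114.  -6.  34. -69.]
13    pre [  3.  14. 111.  -5.  43. -70.]
13    back [  4.  11. 115.  -6.  42. -68.]
13    place [-10.  33. 101. -18.  48.  12.]
13    placeup [-10.  28.  98. -16.  55.   9.]
13    placeout [ -8.  24.  94. -15.  63.   8.]
16    pick [  3.  26. 119. -14.  19. -61.]
16    up [  3.  20. 116.  -9.  29. -66.]
16    pre [  4.  13. 113.  -8.  39. -67.]
16    back [  5.  11. 117.  -8.  38. -65.]
16    place [ -8.  33. 101. -22.  49.  16.]
16    placeup [ -8.  28.  98. -20.  56.  13.]
16    placeout [ -7.  24.  94. -18.  64.  11.]
regrasp [  2.  39. 100. -43.  58.  40.]
re up [  2.  31.  97. -39.  66.  32.]
re pre [  9.  33.  93. -36.  71.  36.]
view [  6.  32.  96. -38.  68.  35.]
view [  5.  35.  90. -37.  70.  32.]
bottle -99.5 76 [ 37.  42.  80. -24.  86.  54.]
bottle -99.5 160 [ 37.  37.  77. -24.  94.  51.]
bottle -60 76 [ 43.  35.  97. -40.  64.  36.]
bottle -60 160 [ 43.  29.  93. -37.  71.  29.]
bottle -130 76 [ 30.  45.  72. -12.  97.  72.]
bottle -130 160 [ 30.  40.  69. -12. 105.  70.]
```

```bash
python3 - <<'E'
from h import *
np.set_printoptions(precision=1,suppress=True)
cp=np.array([532,38.5,0]);pl=np.array([560,-140,0]);t=12
R=tool(-13.8,t);R2=tool(-99.5,t)
env.goto(tcp(cp,-13.8,t,(-25,0,170)),R)
env.movel(tcp(cp,-13.8,t,(-10,0,90)))
env.movel(tcp(cp,-13.8,t,(-8,0,27)),max_speed=100,force_limit=8)
print(env.read_tcp_pos(),env.read_clock())
env.grab(50);print("w",env.read_grip_width(),env.read_contact_force())
env.movel(tcp(cp,-13.8,t,(-8,0,110)),max_speed=120)
print("w",env.read_grip_width(),env.read_contact_force())
env.goto(tcp(pl,-99.5,t,(-8,0,100)),R2)
print(env.movel(tcp(pl,-99.5,t,(-8,0,40)),max_speed=120))
print(env.movel(tcp(pl,-99.5,t,(-8,0,22)),max_speed=25,force_limit=4),env.read_tcp_pos())
env.open_gripper();env.sleep(.2)
env.movel(tcp(pl,-99.5,t,(-14,0,100)))
cv2.imwrite("pics/s1.png",env.get_image("scene"));cv2.imwrite("pics/t1.png",env.get_image("top"))
# screw views then caddy views
sp=np.array([535.5,-326,167]);L=[]
import pickle
def shot(n,o,p):
    env.goto(tcp(o,-99.5,36,p),tool(-99.5,36));env.sleep(.1)
    c=env.calibration("wrist");cv2.imwrite(f"pics/{n}.png",env.get_image("wrist"));L.append((n,c))
shot("v1",sp,(-75,-40,105));shot("v2",sp,(-75,40,105))
shot("k1",pl,(-50,40,130));shot("k2",pl,(-50,-40,130))
pickle.dump(L,open("w.pkl","wb"))
print(env.read_clock(),env.read_tcp_pos())
ims=[cv2.imread(f"pics/{n}.png") for n in("v1","v2","k1","k2")]
m=np.vstack([np.hstack(ims[:2]),np.hstack(ims[2:])]);cv2.imwrite("pics/m1.png",cv2.resize(m,(800,600)))
E
```

```text
[528.6  39.5   8.9] 3.7417
w 58.98562330212816 [-0.6  1.1  6.1]
w 59.32002483494066 [-0.6  0.4 -3. ]
False
True [ 561.  -136.1    9.4]
11.8417 [528.8 -95.5 115.4]
```

View pics/m1.png

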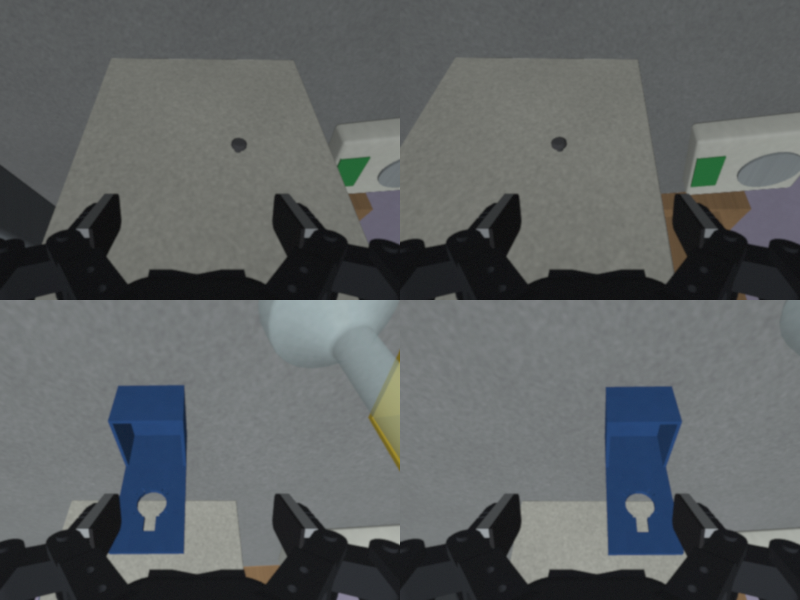

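Wrist views: screw head at about (335,203) in v1 and (223,202) in v2. The caddy stands upright at its new place, with the keyhole clearly seen at about (213,289) and (336,289). I'll enlarge these.

```bash
python3 - <<'E'
import cv2,numpy as np
I={n:cv2.imread(f"pics/{n}.png") for n in("v1","v2","k1","k2")}
def crop(n,u,v,w,h,k):
    c=cv2.resize(I[n][v:v+h,u:u+w],None,fx=k,fy=k,interpolation=cv2.INTER_CUBIC);return c
L=np.vstack([crop("v1",315,173,40,60,5),crop("v2",203,173,40,60,5)])
m=np.hstack([L,crop("k1",150,117,120,240,2.5),crop("k2",280,117,120,240,2.5)])
cv2.imwrite("pics/m2.png",m)
E
```

```text
(no output)
```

View pics/m2.png

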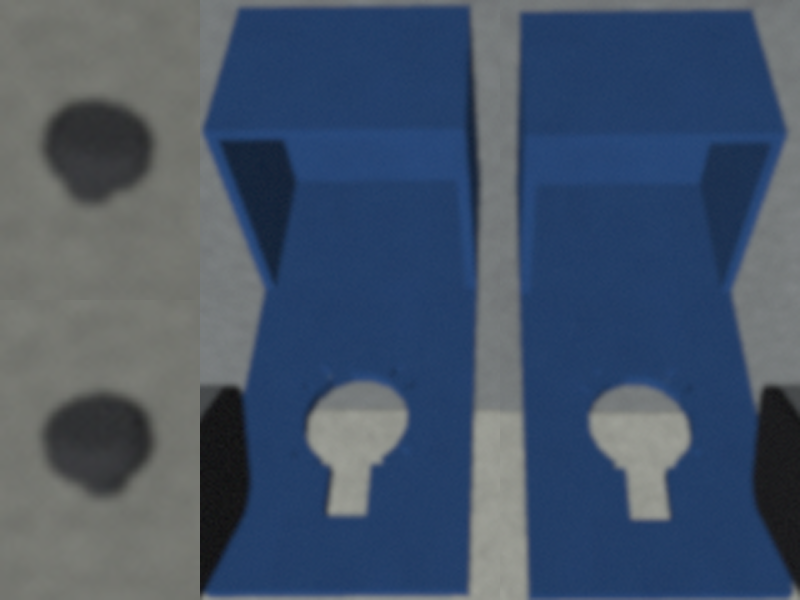

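```bash
python3 - <<'E'
from h import *
import pickle
from scipy.optimize import least_squares
np.set_printoptions(precision=2,suppress=True)
W=dict(pickle.load(open("w.pkl","rb")))
p5=lambda x,y,u,v:px(x,y,u,v,5)
hf,r=tri((W["v1"],p5(98,142,315,173)),(W["v2"],p5(98,135.5,203,173)));print("head front",hf,r)
q=lambda x,y:((x+.5)*1.4-.5,(y+.5)*1.4-.5)
a,ra=tri((W["v1"],q(111,58)),(W["v2"],q(56,57)));b,rb=tri((W["v1"],q(293,61)),(W["v2"],q(237,60)))
print("panel base",a,ra,b,rb)
for n,pa,pb in(("v1",(111,58),(293,61)),("v2",(56,57),(237,60))):
    A=atz(W[n],q(*pa),0);B=atz(W[n],q(*pb),0);d=B-A
    print(n,A[:2],B[:2],np.linalg.norm(d),"yaw",np.degrees(np.arctan2(d[1],d[0]))-90)
obs=[]
P=[(-33,-30,0),(-33,30,0),(-33,-30,45),(-33,30,45),(30,-5,110.5),(30,5,110.5)]
for n,u0,x0,pts,e in(("k1",150,200,[(238,8),(470,7),(204,131),(472,130),(327,516),(367,517)],((30,30,128),(469,595))),
  ("k2",280,500,[(520,12),(752,10),(520,134),(785,133),(630,521),(669,520)],((30,-30,128),(530,598)))):
    for X,(x,y) in zip(P+[e[0]],pts+[e[1]]): obs.append((n,X,px(x-x0,y,u0,117,2.5)))
def f(s): return np.concatenate([proj(W[n],s[:3]+fr(s[3])@np.array(X,float))-uv for n,X,uv in obs])
s=least_squares(f,[560,-140,0,-99.5]);print("caddy",s.x,"rms",np.sqrt(np.mean(s.fun**2)));print(s.fun.reshape(-1,2))
h0=env.calibration("wrist")
E
```

```text
head front [ 537.34 -315.8   166.55] 0.02223813687174779
panel base [ 372.47 -300.11   -4.12] 0.2618090125719525 [ 628.77 -342.35    4.4 ] 0.206050336878973
v1 [ 374.29 -298.15] [ 630.13 -345.65] 260.2053784192824 yaw -100.5182308378391
v2 [ 375.49 -297.74] [ 629.09 -344.96] 257.95563188609515 yaw -100.54927766038422
caddy [ 559.5  -139.91    0.96  -99.22] rms 0.9357325441514596
[[ 0.37  0.24]
 [ 0.3  -0.11]
 [-0.69  0.59]
 [-2.56  0.19]
 [-1.43  0.15]
 [-0.63 -0.35]
 [-0.21 -1.54]
 [ 0.03  0.2 ]
 [-0.09  0.29]
 [ 2.04  1.04]
 [ 1.33  0.67]
 [ 0.5  -0.45]
 [ 1.7  -0.16]
 [-0.56 -0.7 ]]
```

```bash
python3 - <<'E'
from h import *
np.set_printoptions(precision=1,suppress=True)
c=np.array([559.5,-139.9,0]);t=36;yc=-99.2;ys=-100.5;scr=np.array([535,-328.5,165.6])
env.goto(tcp(c,yc,t,(-62,0,112)),tool(yc,t))
env.movel(tcp(c,yc,t,(0,0,27)),max_speed=110,force_limit=8)
print(env.read_tcp_pos()-tcp(c,yc,t,(0,0,27)),env.read_clock())
env.grab(60);print("w",env.read_grip_width(),env.read_contact_force())
env.movel(tcp(c,yc,t,(0,0,27+60)),max_speed=120)
print("w",env.read_grip_width(),env.read_contact_force())
def hang(dx,dz,dy=0): # keyhole at (dx,dy,dz) in screw frame
    o=scr+fr(ys)@np.array([dx-35,dy,dz-85.]);return tcp(o,ys,t,(0,0,27))
env.goto(hang(-90,0),tool(ys,t))
env.movel(hang(-28,0),max_speed=100)
cv2.imwrite("pics/s2.png",env.get_image("scene"));cv2.imwrite("pics/w2.png",env.get_image("wrist"));cv2.imwrite("pics/t2.png",env.get_image("top"))
print(env.read_clock(),env.read_contact_force())
s=cv2.imread("pics/s2.png")[200:320,60:220];w=cv2.imread("pics/w2.png");T=cv2.imread("pics/t2.png")[195:285,370:450]
m=np.vstack([np.hstack([cv2.resize(s,(400,300)),cv2.resize(T,(267,300))]),np.zeros((300,667,3),np.uint8)]);m[300:,:400]=cv2.resize(w,(400,300))
cv2.imwrite("pics/m3.png",m)
E
```

```text
[0.6 0.2 0.5] 13.25
w 59.26387794444452 [1.1 2.5 5.4]
w 59.874774955405755 [-0.4  0.  -1.5]
15.5583 [ 0.6  0.  -1.8]
```

View pics/m3.png

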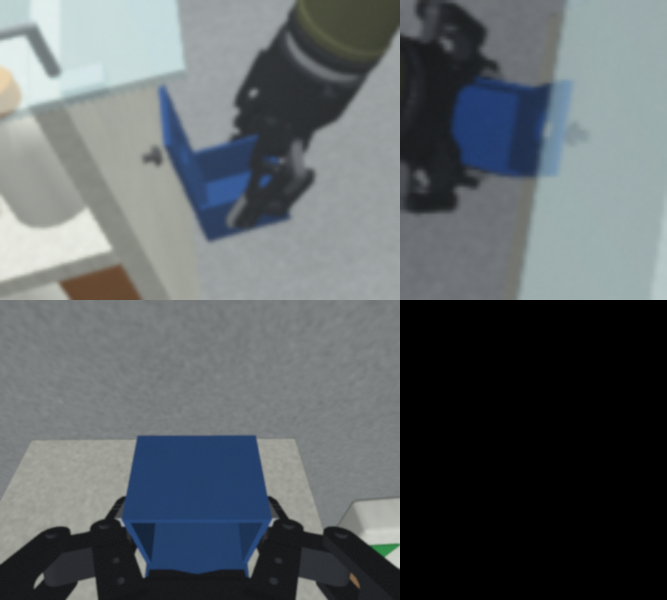

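The caddy is held level 28 mm out, with its keyhole in line with the screw (top tile: keyhole at about (548,128), head at (573,133)). Next I insert it and slide it down.

```bash
python3 - <<'E'
from h import *
np.set_printoptions(precision=1,suppress=True)
t=36;ys=-100.5;scr=np.array([535,-328.5,165.6])
def hang(dx,dz,dy=0):
    o=scr+fr(ys)@np.array([dx-35,dy,dz-85.]);return tcp(o,ys,t,(0,0,27))
def where(): return fr(ys).T@(env.read_tcp_pos()-hang(0,0))
h=env.movel(hang(3,0),max_speed=25,force_limit=5);print("in",h,where(),env.read_contact_force())
if h and where()[0]>-4:
    x=where()[0]-1.0
    env.movel(hang(x,0),max_speed=30);env.sleep(.15);print("backed",where(),env.read_contact_force())
    h=env.movel(hang(x,-25),max_speed=25,force_limit=6);print("down",h,where(),env.read_contact_force())
print(env.read_clock(),env.read_grip_width())
E
```

```text
in True [-4.  -0.5 -0.9] [ 0.9 -0.6 -1.6]
16.475 59.12356888235947
```

```bash
python3 - <<'E'
from h import *
np.set_printoptions(precision=1,suppress=True)
t=36;ys=-100.5;scr=np.array([535,-328.5,165.6])
def hang(dx,dz,dy=0):
    o=scr+fr(ys)@np.array([dx-35,dy,dz-85.]);return tcp(o,ys,t,(0,0,27))
def where(): return fr(ys).T@(env.read_tcp_pos()-hang(0,0))
env.sleep(.1);print(where(),env.read_contact_force())
h=env.movel(hang(3,0),max_speed=12,force_limit=6);env.sleep(.05);print("in",h,where(),env.read_contact_force())
cv2.imwrite("pics/s3.png",env.get_image("scene"));cv2.imwrite("pics/t3.png",env.get_image("top"))
s=cv2.imread("pics/s3.png")[200:320,60:220];T=cv2.imread("pics/t3.png")[195:285,370:450]
cv2.imwrite("pics/m4.png",np.hstack([cv2.resize(s,(400,300)),cv2.resize(T,(267,300))]))
E
```

```text
[-4.  -1.1 -1.4] [ 0.2  0.4 -1.5]
in True [-4.2 -1.9 -2.8] [ 0.4  0.6 -3. ]
```

View pics/m4.png

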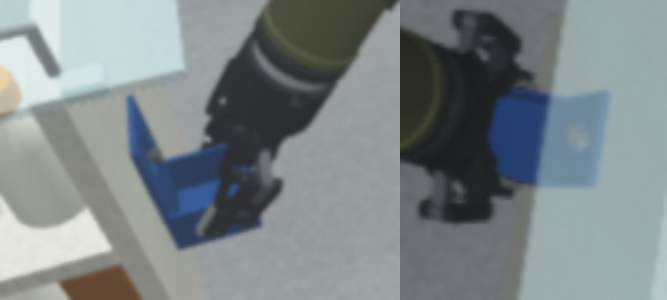

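Head is visibly through the keyhole (scene tile, head inside the plate at about (155,158)). Next: straighten up, then slide down.

```bash
cat >> h.py <<'E'
T36=36;ys=-100.5;scr=np.array([535,-328.5,165.6])
def hang(dx,dz,dy=0):
    o=scr+fr(ys)@np.array([dx-35,dy,dz-85.]);return tcp(o,ys,T36,(0,0,27))
def where(): return fr(ys).T@(env.read_tcp_pos()-hang(0,0))
E
python3 - <<'E'
from h import *
np.set_printoptions(precision=1,suppress=True)
env.movel(hang(-4.5,0),frame=tool(ys,36),max_speed=20);env.sleep(.15);print(where(),env.read_contact_force(),(env.read_orientation().T@tool(ys,36)).round(3).tolist())
h=env.movel(hang(-4.5,-25),max_speed=25,force_limit=7);print("down",h,where(),env.read_contact_force());env.sleep(.2)
print(where(),env.read_contact_force(),env.read_clock(),env.read_grip_width())
E
```

```text
[-4.5 -0.  -0. ] [-0.4 -0.4 -1.7] [[1.0, -0.0, 0.0], [0.0, 1.0, 0.0], [-0.0, -0.0, 1.0]]
down True [ -4.   -0.2 -21.2] [1.3 1.2 4. ]
[ -4.   -0.2 -21.3] [0.2 1.1 5.5] 18.4833 59.2712553992668
```

```bash
python3 - <<'E'
from h import *
np.set_printoptions(precision=1,suppress=True)
env.open_gripper();env.sleep(.5)
print(env.read_contact_force(),env.read_grip_width())
R=env.read_orientation()
env.movel(env.read_tcp_pos()-110*R[:,2],max_speed=120)
print(env.read_contact_force(),env.read_clock());env.sleep(.2)
import pickle
c=env.calibration("wrist");w=env.get_image("wrist");cv2.imwrite("pics/w4.png",w)
cv2.imwrite("pics/s4.png",env.get_image("scene"));pickle.dump(c,open("w4.pkl","wb"))
s=cv2.imread("pics/s4.png")[190:310,60:180]
cv2.imwrite("pics/m5.png",np.hstack([cv2.resize(w,(467,350)),cv2.resize(s,(330,350),interpolation=cv2.INTER_CUBIC)]))
E
```

```text
[ 0.2  0.2 -0. ] 85.48438070281762
[ 0.8 -0.1 -0.3] 20.4333
```

View pics/m5.png

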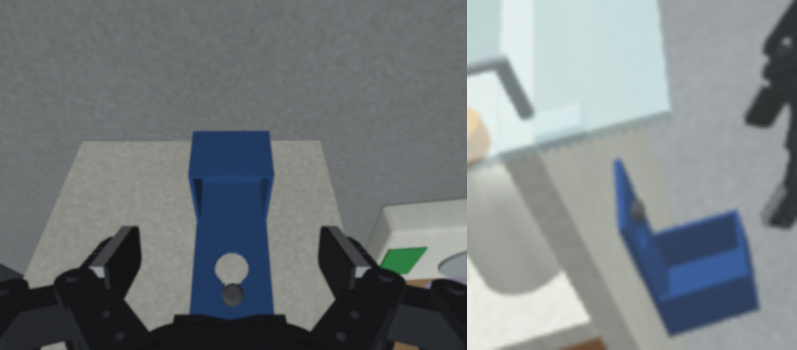

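The caddy hangs on the screw, head centred at the slot's end (wrist tile (233,294)), and the gripper is clear. I'll fit its hanging pose, then fetch the bottle.

```bash
python3 - <<'E'
from h import *
import pickle
from scipy.optimize import least_squares
np.set_printoptions(precision=1,suppress=True)
c=pickle.load(open("w4.pkl","rb"));k=1.2
ob=[((-33,-30,0),(192,131)),((-33,30,0),(270,131)),((-33,-30,45),(190,178)),((-33,30,45),(273,177)),((30,-30,128),None),((30,0,85),(232,268))]
f=lambda s:np.concatenate([proj(c,s[:3]+fr(ys)@np.array(X,float))-np.array(uv)*k for X,uv in ob if uv])
s=least_squares(f,[528,-290,58]);print(s.x,np.sqrt(np.mean(s.fun**2)), "expected",scr+fr(ys)@np.array([-36,0,-107.]))
b=np.array([521.5,263.5,0]);t=40;R=tool(ys,t);a=R[:,2]
p=env.read_tcp_pos();env.movel(p+[0,30,70],max_speed=200)
g=tcp(b,ys,t,(0,0,77))
env.goto(g-90*a+np.array([0,0,30]),R)
env.movel(g-70*a);
print("hit",env.movel(g,max_speed=90,force_limit=6),env.read_tcp_pos()-g,env.read_contact_force())
env.grab(30);print("w",env.read_grip_width(),env.read_contact_force(),env.read_clock())
env.movel(g+[0,0,12],max_speed=60);env.sleep(.1);print("w",env.read_grip_width(),env.read_contact_force())
w=env.get_image("wrist");s=env.get_image("scene")[120:240,280:440];cv2.imwrite("pics/t6.png",env.get_image("top"))
cv2.imwrite("pics/m6.png",np.hstack([cv2.resize(w,(400,300)),cv2.resize(s,(400,300),interpolation=cv2.INTER_CUBIC)]))
E
```

```text
[ 540.9 -291.7   60.3] 1.315133253990542 expected [ 541.6 -293.1   58.6]
hit False [0.5 0.5 0.4] [ 0.3 -0.9  1.2]
w 37.30830358253448 [-0.2 -0.7  2.6] 25.0417
w 36.985638265698384 [-0.3  0.3 -0.3]
```

View pics/m6.png

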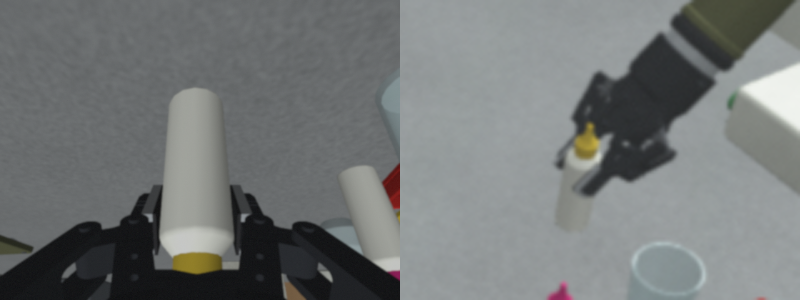

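Bottle gripped and upright; its base's far edge is at about row 88 × 1.4 in the wrist picture. I'll estimate the in-hand offset from that, then carry it over.

```bash
python3 - <<'E'
from h import *
np.set_printoptions(precision=1,suppress=True)
t=40;R=tool(ys,t);c=env.calibration("wrist")
gp=env.read_tcp_pos()-19*R[:,2]
for d in(-6,0,6):
    th=np.linspace(0,6.28,60)
    q=np.array([proj(c,gp+fr(ys)@np.array([d+19*np.cos(a),19*np.sin(a),-77])) for a in th])
    print(d,"min row",q[:,1].min()/1.4,"cols",q[:,0].min()/1.4,q[:,0].max()/1.4)
E
```

```text
-6 min row 80.46613366343286 cols 170.3011754579894 225.49102818396253
0 min row 87.79421706783175 cols 171.03522777381167 224.69971443198864
6 min row 94.6967645273139 cols 171.72657432823894 223.95096432470115
```

```bash
python3 - <<'E'
from h import *
np.set_printoptions(precision=1,suppress=True)
t=40;R=tool(ys,t);o=np.array([541.3,-291.5,0])
P=lambda x,z:tcp(o,ys,t,(x,0,z+77))   # bottle underside at height z
env.movel(env.read_tcp_pos()+[0,0,110],max_speed=150)
env.goto(P(-110,140),R)
env.movel(P(-60,125),max_speed=100)
env.movel(P(0,120),max_speed=60)
env.sleep(.2);print(env.read_contact_force(),env.read_clock())
print("a",env.movel(P(0,72),max_speed=40,force_limit=5),env.read_tcp_pos()-P(0,0),env.read_contact_force())
cv2.imwrite("pics/w7.png",env.get_image("wrist"));s=env.get_image("scene")[170:290,60:220]
cv2.imwrite("pics/m7.png",np.hstack([cv2.resize(cv2.imread("pics/w7.png"),(400,300)),cv2.resize(s,(400,300),interpolation=cv2.INTER_CUBIC)]))
E
```

```text
[-0.5 -0.4 -0.2] 30.2
a False [ 0.2 -0.1 72.4] [-0.3 -0.4 -0.6]
```

View pics/m7.png

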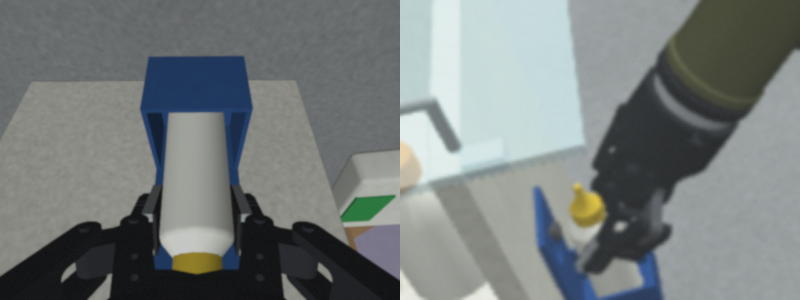

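The bottle is centred in the pocket, about 10 mm above the floor. I'll set it down, release and back off.

```bash
python3 - <<'E'
from h import *
np.set_printoptions(precision=1,suppress=True)
t=40;R=tool(ys,t);o=np.array([541.3,-291.5,0])
P=lambda x,z:tcp(o,ys,t,(x,0,z+77))
h=env.movel(P(0,57),max_speed=12,force_limit=2.5)
print(h,env.read_tcp_pos()-P(0,0),env.read_contact_force());env.sleep(.2);print(env.read_contact_force())
if h:
    env.open_gripper();env.sleep(.4);print(env.read_contact_force(),env.read_grip_width())
    env.movel(env.read_tcp_pos()-120*R[:,2],max_speed=100)
    env.sleep(.5);print(env.read_contact_force(),env.read_clock())
    w=env.get_image("wrist");s=env.get_image("scene");T=env.get_image("top")
    m=np.vstack([np.hstack([cv2.resize(w,(400,300)),cv2.resize(s[190:310,60:220],(400,300),interpolation=cv2.INTER_CUBIC)]),np.hstack([cv2.resize(s,(400,300)),cv2.resize(T,(400,300))])])
    cv2.imwrite("pics/m8.png",m)
E
```

```text
True [-0.  -0.1 63. ] [-0.2 -0.   3.9]
[0.2 0.7 5.7]
[-0.6 -0.5  0.8] 85.23035799505452
[ 0.7  0.1 -0.8] 35.4167
```

View pics/m8.png

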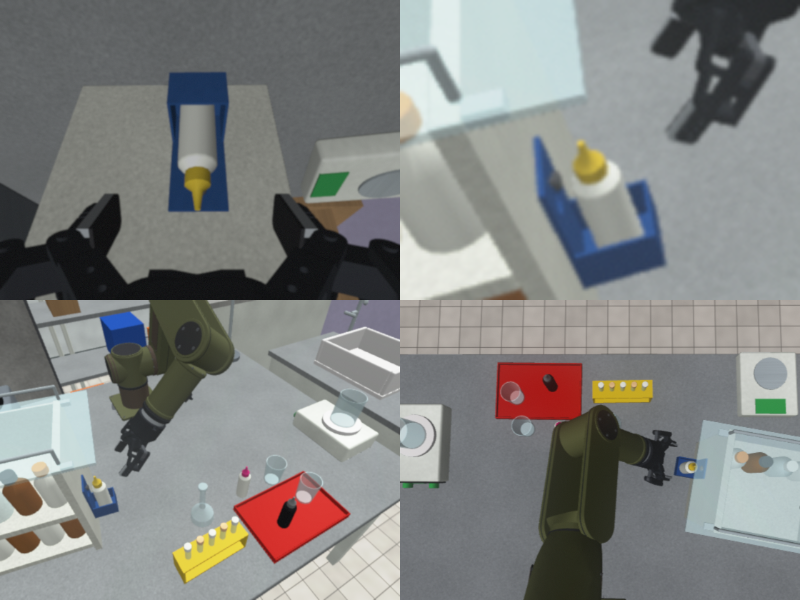

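The caddy hangs on the screw and the bottle stands upright in its pocket. The pink bottle, beaker and flask look unmoved, and the robot is clear, so I'm handing the job in.

```bash
python3 -c "
from workcell import env
env.sleep(.3);print(env.sign_off(),env.read_clock())"
```

```text
the job is handed in; nothing more can be done
the job is handed in; nothing more can be done
```

The caddy is hanging on the screw with the yellow-capped bottle upright in its pocket. I handed the job in at about 36 s of the 64 s allowed. The hand-in gives no verdict, so I can't confirm a pass.

**What I did:**
- The arm couldn't lean far enough where the caddy first stood. I set it down once, facing the rack panel, and gripped it again at a 36° lean.
- I measured the screw and caddy from two wrist views each. I then passed the keyhole over the head, slid the caddy down until the screw stopped it, and let go.
- I gripped the bottle at a 40° lean, lowered it into the pocket until it touched the floor, let go and backed off.

**Last checks:**
- **Caddy:** the slide stopped after 21.3 mm against the nominal 22 mm, with the screw pushing back at about 5.5 N. The last pictures show it level, with the screw at the slot's end.
- **Bottle:** it touched down with its underside at 63.0 mm; I expected the pocket floor at 62.6 mm. It looks upright and centred.
- **Beaker, flask and pink bottle:** they look unmoved in the final scene view. I judged this by eye and did not measure it.

**Disagreements:**
- The caddy met resistance about 4 mm before the panel face I had measured, so that position was probably off by a few millimetres. It still slid behind the screw head freely.
- The fit of the hanging caddy differed from the expected position by about 2 mm, mostly in height.

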